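# Set out the carving place

### The arm

A 6-joint arm with a two-finger parallel gripper is mounted at the origin on the work surface. World frame = base frame: x ahead of the robot, y to its left, z up, the work surface at z = 0. Lengths are in mm, angles in rad, forces in N, time in s.
With the tool pointing down it reaches from about 325 to 875 mm from the base axis. Payload 4.4 kg.
Tool frame: the origin (TCP) lies on the centre line of the jaws, within the pads' length; the fingertips stand ahead of it and the grasp point (between the pads) lies 6 mm ahead of it (ctrl.tcp_to_tips is the z of the fingertips in the tool frame, in mm); z points along the fingers, y is the direction in which the jaws open and shut (so a half turn about z gives the same grasp; the last joint's range is limited). The gripper opens to 85 mm and grips with 20 to 120 N. Pads are 22 mm wide; open, the fingers measure 114 mm over their backs; the gripper's body (76 mm by 85 mm) begins 54 mm behind the grasp point. The pads swing forward as they close: fully open they stand 13 mm farther back than shut.
Start: joints at [-1.29, 0.207, 1.542, -0, 1.393, -0.15], TCP at [240.63, -522.231, 256.282] pointing down, gripper open.
Joint ranges: [-2.73, 2.73], [-0.86, 2.22], [0.23, 2.46], [-1.11, 4.25], [0.08, 2.63], [-2.82, 2.82]. Speed limits (rad/s): [2.79, 2.79, 3.14, 3.14, 3.14, 3.14].

### API

Orientations are given as a 3x3 rotation matrix whose columns are the frame's x, y, z axes.
In Python, from plant import ctrl, sensors, optics gives the robot as it stands. Calls block until the motion is done:
- ctrl.move_ptp(position, orientation): joint-space move of the TCP to a pose.
- ctrl.move_l(position, rot=None, vel=150, threshold=None): straight line of the TCP; rot=None keeps the orientation; vel is the mean speed in mm/s. With threshold (N) it stops when the force on the tool has changed by that much, and returns True; else False.
- ctrl.set_joints(angles): joint-space move.
- ctrl.gripper_to(opening, force=None): finger opening in mm; force is the grip in N (None keeps the last); returns when the fingers have stopped.
- ctrl.hold(seconds).
- ctrl.solve_ik(position, orientation): joint angles nearest the present ones, or None.
- sensors.read_state(): the state.
- optics.grab_frame(name): name is "side" or "top" or "wrist"; returns (picture, depth): 420x560x3 uint8, red, green, blue; 420x560 float32, mm along the optical axis (not along the pixel's ray), 0 where there is no reading.
- optics.camera_params(name): a dict with "mtx" (3x3 intrinsics, pixels), "k1" (the pictures are not rectified: a ray, as slopes to the right and down, at radius r is drawn at 1 + k1 r^2 times it, then the intrinsics apply), "R" (3x3) and "t" (3): a world point X has camera coordinates R X + t; the wrist camera has in their place "T_tool_cam" (4x4, takes a point from camera to tool coordinates, whose origin is the TCP and whose axes are the flange's). Camera axes: x right, y down, z forward; pixel columns grow to the right and rows downward; lengths in mm; the calibration is good to about 2 mm. A picture is of the moment at which its call begins: read the wrist's pose just before it. camera_params takes no time and is no camera call.
A pose or a line that the arm cannot do raises ctrl.MotionError and nothing moves.
- ctrl.finish_job(): hands the job in, once; it reports no verdict.
The state is a dict: "t": time; "q": joint angles; "qvel": joint speeds; "tau": joint torques, N m; "eef_pos": TCP position; "eef_rot": TCP orientation; "force": force on the tool from outside, world axes, zero at the start; "wrist_torque": the same for the moment, N m; "grip_width": finger opening in mm.
Only numpy, scipy, OpenCV 4.12 (cv2) and the standard library are available. Lean on these libraries where they do the work, as an engineer would, in place of code of your own. Each camera call takes 0.05 s, during which the arm holds its last target.

### The job

Get the carver's place ready: lay the bench stone in the shallow wooden tray and lay the small slip stone on top of it, centred and running along it. Lay the palm gouge flat on the bench behind the clamped carving (on the side away from the robot), parallel to the board's back edge, centred on that edge and about 25 mm clear of it; and stand the mallet, head down, midway between the carving and the tray, in line with their centres. Leave the oil bottle, the mug and the cork block where they are.

Things in the scene. Friction and masses are not known exactly. Their poses are not given: they have to be found in the camera images.
- carving: Light wood board 100 (x) x 110 (y) x 18 mm, fixed; carved flower on it rises to 29 mm; a dark steel holdfast, 103 mm high, clamps its front edge, its rod 72 mm in front (-x) of the centre. Origin: centre of the board's underside, at bench height. +x points to its back, away from the robot within 0.2 rad. The tray is beside it, on either side.
- tray: Shallow dark wood tray fixed to the bench, 186 (x) x 86 (y) mm outside, 174 x 74 mm inside, floor 4 mm thick, rim top 10 mm above the bench. Origin: centre of its underside, at bench height; long side along x, yaw within 0.3 rad. It lies beside the carving, centres about 250 mm apart, on the left or on the right.
- stone: Bench stone: plain grey sharpening stone block 150 (x) x 50 (y) x 30 mm, about 0.45 kg, lying flat on the bench. Origin: centre of its underside. Either end may lead.
- slip: Slip stone: small grey stone with rounded edges, 80 (x) x 36 (y) x 14 mm, about 0.09 kg, lying flat on the bench. Origin: centre of its underside. Either end may lead.
- mallet: Carver's mallet of turned wood, standing on its head, 170 mm high, about 0.35 kg. Head 64 mm in diameter at the foot, tapering until 80 mm up; above that the round handle, 25 mm in diameter at 115 mm height and 30 mm at 155 mm. Origin: centre of its underside, z up the handle.
- gouge: Palm gouge lying flat, 150 mm long along x, about 0.09 kg: wooden handle 26 mm wide (30 mm at the butt), 24 mm high, from x = -75 to +15 mm, then brass ferrule and 10 mm wide steel blade to x = +75 mm. Origin: under the middle of the whole length, at bench height; it balances near x = -20 mm: grip the handle there, across y. Either end may lead.
- oil: Bystander: oil bottle standing on the bench, 52 mm in diameter, 130 mm high. Origin: centre of its underside. Not to be moved.
- mug: Bystander: white mug standing on the bench, 76 mm in diameter, 85 mm high. Origin: centre of its underside. Not to be moved.
- sander: Bystander: cork sanding block, 100 x 60 x 35 mm, lying on the bench. Origin: centre of its underside. Not to be moved.
There are look-alikes about, which are no part of the job. Of the things that look like the gouge, the smallest one is meant.

How it is judged (in metres and radians):
At the end, for the whole second after the job is handed in: Stone flat in tray within 16 mm, 0.2 rad; slip on stone within 15 mm along, 12 mm across, 0.25 rad; gouge flat, axis 90 +-14 mm behind board centre, middle within 15 mm, 0.2 rad; mallet upright on bench, 125 +-16 mm from carving and tray centres, within 20 mm of the carving y line; all at rest (x of stone in the frame of tray between -0.016 and 0.016 m and y of stone in the frame of tray between -0.016 and 0.016 m and z of stone in the frame of tray below 0.008 m and angle between stone's own z axis and vertical below 0.05 rad and angle between the x axis of stone and the x axis of tray, either way round below 0.2 rad and x of slip in the frame of stone between -0.015 and 0.015 m and y of slip in the frame of stone between -0.012 and 0.012 m and z of slip in the frame of stone between 0.026 and 0.034 m and angle between the x axis of slip and the x axis of stone, either way round below 0.25 rad and x of gouge in the frame of carving between 0.076 and 0.104 m and y of gouge in the frame of carving between -0.015 and 0.015 m and height (world z) of gouge below 0.006 m and angle between gouge's own z axis and vertical below 0.1 rad and angle between the x axis of gouge and the y axis of carving, either way round below 0.2 rad and horizontal distance between mallet and carving between 0.109 and 0.141 m and horizontal distance between mallet and tray between 0.109 and 0.141 m and x of mallet in the frame of carving between -0.02 and 0.02 m and height (world z) of mallet below 0.005 m and angle between mallet's own z axis and vertical below 0.08 rad and linear speed of each of stone, slip, mallet, gouge below 0.01 m/s); the robot touches nothing.
It fails at once if A bystander (oil bottle, mug or cork block) is moved by more than 15 mm (distance of any of oil, mug, sander from where it was at the start of the episode above 0.015 m).
It also fails if it takes over 112 s, if anything falls off the work surface, if the arm or the gripper's body presses on something with over 40 N, if the wrist force passes 120 N, or if a joint passes its speed limit or range.

## Working session

There is one attempt and no reset: what is moved stays moved. The work goes in short steps, each a Python script; the robot and the scene stay as the last script left them, time stands still between calls to the robot, and variables do not carry over. Pictures are saved under pics/ and viewed, and the job is handed in when it is done.

```bash
ls; mkdir -p pics; python3 - <<'E'
from plant import ctrl,sensors,optics
import cv2,numpy as np
for n in ("top","side"):
    im,d=optics.grab_frame(n)
    cv2.imwrite(f"pics/{n}0.png",im[:,:,::-1]); np.savez(f"pics/{n}0.npz",im=im,d=d)
    p=optics.camera_params(n); print(n,p, (d==0).mean())
print(optics.camera_params("wrist")); print(ctrl.tcp_to_tips, sensors.read_state()["t"])
E
```

```text
pics
top {'mtx': array([[401.46111414,   0.        , 279.93466088],
       [  0.        , 401.46111414, 210.69253387],
       [  0.        ,   0.        ,   1.        ]]), 'k1': -0.027873092990159373, 'R': array([[ 0.09174826, -0.99577929, -0.0024195 ],
       [-0.9754521 , -0.08938637, -0.20125427],
       [ 0.20018857,  0.02082484, -0.97953605]]), 't': array([  47.95848573,  521.01892671, 1001.27404769])} 0.00405187074829932
side {'mtx': array([[451.77119148,   0.        , 274.79202759],
       [  0.        , 451.77119148, 205.7865393 ],
       [  0.        ,   0.        ,   1.        ]]), 'k1': 0.003980544296153208, 'R': array([[-0.9872522 , -0.15873124,  0.0117254 ],
       [-0.11808712,  0.68108027, -0.72262376],
       [ 0.10671703, -0.71479652, -0.69114211]]), 't': array([ 524.90632502,   14.92641951, 1188.88153925])} 0.0038520408163265304
{'mtx': array([[314.27989294,   0.        , 279.19200352],
       [  0.        , 314.27989294, 208.32649329],
       [  0.        ,   0.        ,   1.        ]]), 'k1': 0.010081105329563786, 'T_tool_cam': array([[-5.13429421e-04, -9.58791291e-01, -2.84110888e-01,
         7.26147628e+01],
       [ 9.99999843e-01, -4.28126547e-04, -3.62342099e-04,
        -3.24884845e-01],
       [ 2.25775035e-04, -2.84111029e-01,  9.58791360e-01,
        -1.16792556e+02],
       [ 0.00000000e+00,  0.00000000e+00,  0.00000000e+00,
         1.00000000e+00]])}
25.0 0.1
```

View pics/top0.png

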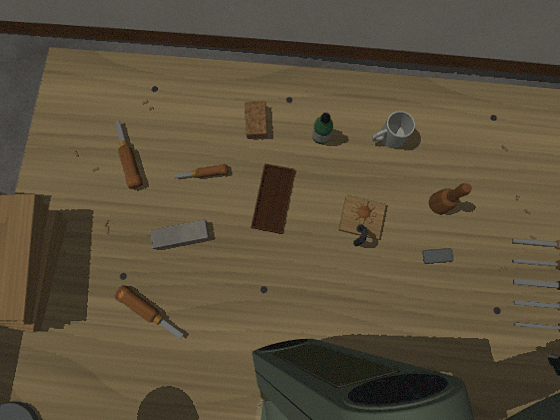

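View pics/side0.png

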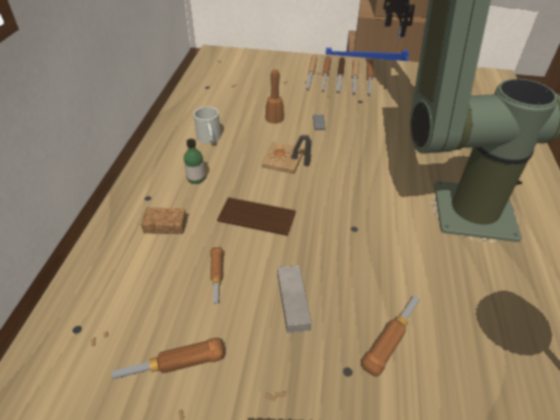

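The top view shows the tray at (273,198), carving (363,216), stone (180,235), slip (437,256), mallet foot about (442,205), the smallest gouge (203,172), oil (323,128), mug (400,130) and cork (257,119). Next I measure them.

```bash
cat > h.py <<'E'
import numpy as np,cv2
def rays(p,uv):
    uv=np.asarray(uv,float).reshape(-1,1,2)
    k=p['k1']
    return cv2.undistortPoints(uv,p['mtx'],np.array([k,0,0,0,0.]),None).reshape(-1,2)
def world_map(p,d,R=None,t=None):
    R=p['R'] if R is None else R; t=p['t'] if t is None else t
    h,w=d.shape; u,v=np.meshgrid(np.arange(w),np.arange(h))
    s=rays(p,np.stack([u,v],-1).reshape(-1,2))
    c=np.c_[s,np.ones(len(s))]*d.reshape(-1,1)
    return ((c-t)@R).reshape(h,w,3)
def on_plane(p,uv,z,R=None,t=None):
    R=p['R'] if R is None else R; t=p['t'] if t is None else t
    s=rays(p,uv); D=np.c_[s,np.ones(len(s))]@R; C=-R.T@t
    return C+D*((z-C[2])/D[:,2])[:,None]
def wrist_ext(p,st):
    T=np.eye(4);T[:3,:3]=st['eef_rot'];T[:3,3]=st['eef_pos']
    W=T@p['T_tool_cam']; R=W[:3,:3].T; return R,-R@W[:3,3]
def rect(xy):
    (c,s,a)=cv2.minAreaRect(xy.astype(np.float32)); a=np.radians(a)
    if s[0]<s[1]: s=s[::-1]; a+=np.pi/2
    a=(a+np.pi/2)%np.pi-np.pi/2
    return np.round(c,1),np.round(s,1),round(float(a),3)
E
cat > m.py <<'E'
from plant import optics
from h import *
out={}
for n in("top","side"):
    f=np.load(f"pics/{n}0.npz"); p=optics.camera_params(n); W=world_map(p,f['d'])
    out[n]=W
    rois=dict(stone=(140,210,225,255),slip=(418,243,460,268),gouge=(170,160,235,183),tray=(248,158,302,238),carv=(332,190,392,245),mallet=(424,178,476,218),oil=(308,105,340,146),mug=(370,105,420,155),sander=(240,95,275,142)) if n=="top" else \
     dict(stone=(270,258,318,335),slip=(306,110,330,132),gouge=(203,240,230,308),tray=(210,195,302,238),carv=(255,135,320,176),mallet=(258,62,292,128))
    for k,(a,b,c,e) in rois.items():
        w=W[b:e,a:c].reshape(-1,3); im=f['im'][b:e,a:c]; z=w[:,2]
        hsv=cv2.cvtColor(im,cv2.COLOR_RGB2HSV).reshape(-1,3)
        print(n,k,'z pct',np.percentile(z,[2,50,90,99]).round(1),end=' ')
        zt=dict(stone=24,slip=9,gouge=6,carv=12,mallet=60,oil=60,mug=60,sander=25,tray=None)[k]
        m=(z>zt) if zt else (hsv[:,2]<100)&(hsv[:,1]>60)
        if m.sum()>5:print(m.sum(),rect(w[m,:2]), 'zmed',np.median(z[m]).round(1))
        else: print()
E
python3 m.py
```

```text
top stone z pct [-3.3  1.8 31.4 35. ] 1089 (array([404.7, 246.3]), array([383.9, 114.9]), 1.331) zmed 30.7
top slip z pct [-3.5  1.6 14.9 18.7] 386 (array([ 386.9, -147.3]), array([470.3,  41.4]), -1.297) zmed 13.6
top gouge z pct [-3.3  1.6 23.2 27.2] 428 (array([499.3, 199. ]), array([446. , 132.7]), 0.859) zmed 21.6
top tray z pct [-3.2  2.5  8.  13.4] 2281 (array([480.9, 101.7]), array([359.3, 145.7]), 0.122) zmed 4.7
top carv z pct [-3.2  4.1 23.9 99. ] 1573 (array([427.2, -71.5]), array([356.9, 134.5]), -0.504) zmed 19.3
top mallet z pct [ -3.8   1.6 113.7 171.1] 490 (array([ 461. , -135.6]), array([521.1,  52.3]), -1.025) zmed 96.5
top oil z pct [ -3.4   2.1  97.7 132.8] 362 (array([540.1,  48.4]), array([473.3,  51.8]), -0.215) zmed 92.4
top mug z pct [-4.1  1.8 73.1 87.1] 403 (array([564.7, -60.3]), array([582.2,  76.1]), -0.603) zmed 76.2
top sander z pct [-3.   3.7 36.7 39.6] 716 (array([564. , 151.9]), array([540.7,  62.2]), 0.178) zmed 35.2
side stone z pct [-0.9  3.7 32.6 34.8] 1461 (array([402.5, 600.9]), array([640.6,  69.4]), -1.434) zmed 31.7
side slip z pct [-1.3  3.4 16.7 19.2] 162 (array([409.5, 271.8]), array([1302.1,   40.9]), -1.514) zmed 15.9
side gouge z pct [-1.   2.6 24.7 28.2] 536 (array([502.4, 570.7]), array([735.1,  61.3]), -1.187) zmed 23.4
side tray z pct [-0.6  3.9 10.  14.4] 1716 (array([526.7, 498.1]), array([870. , 191.3]), -1.483) zmed 6.5
side carv z pct [ -0.8   4.4  31.3 100.7] 1096 (array([492.1, 368.5]), array([1118. ,  137.7]), -1.517) zmed 22.0
side mallet z pct [ -0.9   3.6  93.7 171.5] 393 (array([481.2, 280.8]), array([1295.4,   51.4]), -1.398) zmed 106.3
```

Depth dropouts spoil the rectangles, so I keep only valid readings in the largest connected component.

```bash
cat > m.py <<'E'
from plant import optics
from h import *
def meas(n,f,p,W,rois):
    for k,(a,b,c,e) in rois.items():
        w=W[b:e,a:c]; im=f['im'][b:e,a:c]; z=cv2.medianBlur(w[...,2].astype(np.float32),3); d=f['d'][b:e,a:c]
        hsv=cv2.cvtColor(im,cv2.COLOR_RGB2HSV)
        lo,hi,zp=dict(stone=(20,45,30),slip=(8,25,14),gouge=(7,40,13),carv=(11,23,18),mallet=(30,80,55),oil=(30,100,60),mug=(60,100,85),sander=(22,50,35),tray=(-10,30,9))[k]
        m=(z>lo)&(z<hi)&(d>0)
        if k=='tray': m&=(hsv[...,2]<90)&(hsv[...,1]>60)
        if k=='gouge': m=(d>0)&((z>7)|(hsv[...,1]<60))&(z>4)
        m=m.astype(np.uint8)
        nn,l,s,_=cv2.connectedComponentsWithStats(m); j=1+np.argmax(s[1:,4]); m=l==j
        ys,xs=np.nonzero(m)
        P=on_plane(p,np.c_[xs+a,ys+b],zp)
        print(n,k,m.sum(),'plane',*rect(P[:,:2]),'depth',*rect(w[m][:,:2]),'mean',w[m].mean(0).round(1))
if __name__=="__main__":
  for n in("top","side"):
    f=np.load(f"pics/{n}0.npz"); p=optics.camera_params(n); W=world_map(p,f['d'])
    rois=dict(stone=(140,210,225,255),slip=(418,243,460,268),gouge=(170,160,235,183),tray=(248,158,302,238),carv=(332,190,392,245),mallet=(424,178,476,218),oil=(308,105,340,146),mug=(370,105,420,155),sander=(240,95,275,142)) if n=="top" else \
     dict(stone=(270,258,318,335),slip=(306,110,330,132),gouge=(203,240,230,308),tray=(210,195,302,238),carv=(255,135,320,176),mallet=(258,62,292,128))
    meas(n,f,p,W,rois)
E
python3 m.py
```

```text
top stone 1080 plane [432.5 357.8] [151.8  51.6] -1.279 depth [433.1 358.9] [151.7  50.9] -1.278 mean [432.3 358.   30.4]
top slip 380 plane [ 439.3 -334.5] [78.1 35.9] -1.405 depth [ 439.7 -335.7] [77.4 36.1] -1.402 mean [ 439.6 -334.9   13.4]
top gouge 411 plane [612.9 325.5] [146.5  30.9] -1.345 depth [612.3 325.3] [146.3  28.6] -1.361 mean [613.  310.8  20.4]
top tray 2160 plane [557.8 117.4] [188.5  93.2] -0.103 depth [559.6 117.8] [190.1  94.1] -0.103 mean [557.3 118.    5.2]
top carv 1224 plane [ 525.3 -126.3] [110.7 103.4] 1.423 depth [ 527.2 -127.2] [111.1 101.6] 1.423 mean [ 526.2 -125.7   18.6]
top mallet 365 plane [ 583.4 -336.5] [66.4 59.5] -0.965 depth [ 583.7 -337.1] [60.6 47.3] 0.609 mean [ 579.7 -330.4   60.3]
top oil 318 plane [751.4   2.5] [67.  51.8] -0.226 depth [749.4   3. ] [51.7 43.7] 1.311 mean [741.1   3.7  75. ]
top mug 395 plane [ 760.2 -196.4] [105.8  74.9] -0.572 depth [ 775.8 -193.3] [96.1 74.4] 1.463 mean [ 771.2 -199.4   75.5]
top sander 714 plane [777.2 188.8] [103.3  58.8] 0.11 depth [779.6 189.4] [101.9  59.2] 0.113 mean [776.1 189.4  34.9]
side stone 1493 plane [435.3 361.2] [157.4  51.7] -1.276 depth [432.8 358.1] [150.9  56. ] -1.282 mean [434.1 366.3  31.2]
side slip 159 plane [ 442.9 -334.8] [82.1 35.5] -1.41 depth [ 442.7 -336.7] [81.9 34.6] -1.436 mean [ 442.5 -331.    15.6]
side gouge 518 plane [615.  320.2] [155.7  28.2] -1.327 depth [614.4 325.3] [148.3  28.7] -1.343 mean [615.4 316.7  21.8]
side tray 1615 plane [560.1 121.2] [180.2  84.5] -0.101 depth [559.8 120.9] [181.   88.7] -0.105 mean [560.  120.4   6.9]
side carv 624 plane [ 528.7 -127.9] [122.2 103.4] 1.415 depth [ 527.5 -141.4] [140.8 100.8] 1.426 mean [ 528.  -117.    19.5]
side mallet 293 plane [ 589.  -336.7] [115.3  58. ] -1.396 depth [ 587.1 -331.1] [59.2 42.6] 0.266 mean [ 587.6 -325.6   56.5]
```

Sizes match the list: stone 151x51, slip 78x36, gouge 147x30 and tray 188 long. The tray and carving are 248 apart. Next come the mallet axis and a reach check.

```bash
cat > r.py <<'E'
from plant import ctrl,sensors,optics
from h import *
def Rz(th): c,s=np.cos(th),np.sin(th); return np.array([[c,s,0],[s,-c,0],[0,0,-1.]])
STONE=(433,358.5,-1.279); SLIP=(440,-335,-1.405); GC=np.array([613.5,325.3]); GY=-1.35+np.pi
CARV=np.array([526.5,-126.8]); CY=-0.148; TRAY=np.array([559,118.8]); TY=-0.103
E
python3 - <<'E'
from r import *
for n,roi in (("top",(424,178,476,218)),("side",(258,62,292,128))):
    f=np.load(f"pics/{n}0.npz"); p=optics.camera_params(n); W=world_map(p,f['d']); a,b,c,e=roi
    w=W[b:e,a:c].reshape(-1,3); C=-p['R'].T@p['t']
    print(n,'cam',C.round())
    for lo,hi in((20,50),(100,120),(120,140),(140,160),(164,180)):
        m=(w[:,2]>lo)&(w[:,2]<hi); q=w[m]; q=q[np.abs(q[:,:2]-[585,-335]).max(1)<80]
        if len(q): print((lo,hi),len(q),q.mean(0).round(1),q.min(0).round(),q.max(0).round())
for nm,(pos,th) in dict(stone=((433,358.5,30),-1.279),stoneT=((559,118.8,30),-.103),slip=((440,-335,30),-1.405),slipT=((559,118.8,60),-.103),g=((618,306,30),GY),gT=((615,-150,30),CY+np.pi/2),mal=((585,-335,140),0),malT=((543,-4,140),0)).items():
    for k in (0,np.pi):
        q=ctrl.solve_ik(np.array(pos,float),Rz(th+k)); print(nm,round(th+k,2),None if q is None else np.round(q,2))
E
```

```text
top cam [ 303.   73. 1086.]
(20, 50) 140 [ 575.8 -324.8   35.9] [ 557. -367.   20.] [ 616. -312.   50.]
(100, 120) 37 [ 583.  -335.2  109.9] [ 575. -348.  101.] [ 597. -331.  118.]
(120, 140) 30 [ 581.3 -333.3  132. ] [ 575. -345.  120.] [ 598. -328.  139.]
(140, 160) 56 [ 582.8 -333.8  152. ] [ 574. -353.  142.] [ 601. -326.  160.]
(164, 180) 90 [ 586.9 -340.2  169.2] [ 574. -353.  164.] [ 598. -329.  174.]
side cam [393. 923. 826.]
(20, 50) 159 [ 586.9 -322.2   35.2] [ 559. -350.   20.] [ 620. -310.   50.]
(100, 120) 46 [ 587.9 -335.5  109.7] [ 577. -346.  100.] [ 599. -328.  120.]
(120, 140) 48 [ 588.6 -334.1  130.6] [ 578. -343.  120.] [ 604. -328.  140.]
(140, 160) 53 [ 588.4 -334.   150.7] [ 575. -348.  141.] [ 603. -328.  160.]
(164, 180) 43 [ 589.1 -339.1  169.7] [ 578. -357.  164.] [ 601. -330.  175.]
stone -1.28 None
stone 1.86 [ 0.54  0.47  1.73 -0.    0.95  0.25]
stoneT -0.1 [ 0.06  0.48  1.7  -0.    0.96  1.73]
stoneT 3.04 [ 0.06  0.48  1.7  -0.    0.96 -1.41]
slip -1.41 [-0.81  0.45  1.75 -0.    0.94  2.17]
slip 1.74 [-0.81  0.45  1.75 -0.    0.94 -0.97]
slipT -0.1 [ 0.06  0.43  1.7  -0.    1.01  1.73]
slipT 3.04 [ 0.06  0.43  1.7  -0.    1.01 -1.41]
g 1.79 [ 0.33  0.68  1.38 -0.    1.09  0.11]
g 4.93 None
gT 1.42 [-0.38  0.58  1.54 -0.    1.02 -0.23]
gT 4.56 None
mal 0 [-0.65  0.52  1.38 -0.    1.25  0.92]
mal 3.14 [-0.65  0.52  1.38 -0.    1.25 -2.22]
malT 0 [-0.17  0.26  1.73 -0.    1.15  1.4 ]
malT 3.14 [-0.17  0.26  1.73 -0.    1.15 -1.74]
```

```bash
cat >> r.py <<'E'
def st(): s=sensors.read_state(); return dict(t=round(s['t'],2),p=s['eef_pos'].round(1) if hasattr(s['eef_pos'],'round') else s['eef_pos'],F=np.round(s['force'],1),w=round(float(s['grip_width']),1))
def pick(xy,th,z,hz=140,open_=85,force=60,shut=0):
    R=Rz(th); ctrl.gripper_to(open_)
    ctrl.move_ptp(np.array([*xy,hz]),R)
    print('hit',ctrl.move_l(np.array([*xy,z]),vel=100,threshold=15),st())
    ctrl.gripper_to(shut,force); print('grip',st())
    ctrl.move_l(np.array([*xy,hz]),vel=120); print('up',st())
def place(xy,th,z,hz,open_,down=5,thr=8,vel=90):
    R=Rz(th); ctrl.move_ptp(np.array([*xy,hz]),R)
    ctrl.move_l(np.array([*xy,z+10]),vel=vel)
    print('contact',ctrl.move_l(np.array([*xy,z-down]),vel=20,threshold=thr),st())
    ctrl.gripper_to(open_); print('rel',st())
    ctrl.move_l(np.array([*xy,hz]),vel=120)
def snap(n,name):
    s=sensors.read_state(); im,d=optics.grab_frame(n)
    cv2.imwrite(f"pics/{name}.png",im[:,:,::-1]); np.savez(f"pics/{name}.npz",im=im,d=d,R=s['eef_rot'],t=s['eef_pos'])
E
python3 - <<'E'
from r import *
ctrl.move_ptp(np.array([400,-250,300.]),Rz(1.6)); print(st())
pick(STONE[:2],STONE[2]+np.pi,33,hz=140)
place(TRAY,TY+np.pi,37,110,66)
ctrl.move_l(np.array([*TRAY,250.])); print(ctrl.tcp_to_tips,st())
snap("wrist","w1"); snap("side","s1"); snap("top","t1")
E
```

```text
{'t': 1.31, 'p': array([ 399.8, -250.7,  299.9]), 'F': array([-0.9, -0.5, -0.1]), 'w': 85.5}
hit False {'t': 4.99, 'p': array([433.7, 358.9,  33.8]), 'F': array([0.2, 0.1, 0.1]), 'w': 85.5}
grip {'t': 5.42, 'p': array([433.8, 359. ,  34. ]), 'F': array([ 0.1, -0.6,  4.8]), 'w': 48.6}
up {'t': 6.46, 'p': array([432.1, 357.9, 138.7]), 'F': array([-0.3, -0.4, -5.3]), 'w': 48.4}
contact True {'t': 9.3, 'p': array([559.3, 118.8,  38. ]), 'F': array([-0.3, -0.7,  5.6]), 'w': 48.8}
rel {'t': 9.62, 'p': array([556.8, 118.7,  35.8]), 'F': array([-0.6,  0.5, -0.4]), 'w': 66.0}
25.0 {'t': 11.47, 'p': array([558.2, 118.7, 248.6]), 'F': array([-0.4, -0.3, -0.1]), 'w': 66.2}
```

View pics/w1.png

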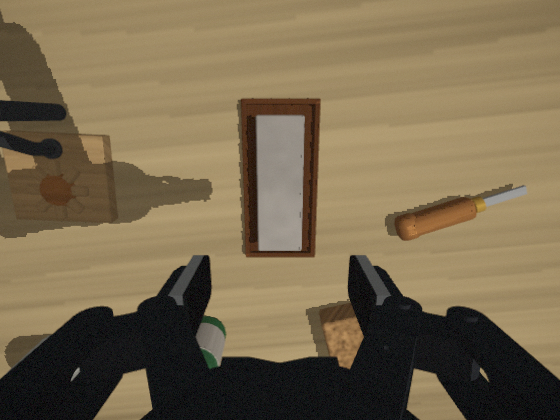

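```bash
python3 - <<'E'
from r import *
f=np.load("pics/w1.npz");p=optics.camera_params("wrist");R,t=wrist_ext(p,dict(eef_rot=f['R'],eef_pos=f['t']))
W=world_map(p,f['d'],R,t)
hsv=cv2.cvtColor(f['im'],cv2.COLOR_RGB2HSV)
near=(np.abs(W[...,:2]-TRAY).max(-1)<120)&(f['d']>0)
for nm,m,z in(("stone",near&(W[...,2]>26)&(W[...,2]<42),34),("traydark",near&(W[...,2]<20)&(hsv[...,2]<90)&(hsv[...,1]>60),10)):
    n,l,s,_=cv2.connectedComponentsWithStats(m.astype(np.uint8)); m=l==1+np.argmax(s[1:,4]); y,x=np.nonzero(m)
    P=on_plane(p,np.c_[x,y],z,R,t); print(nm,m.sum(),rect(P[:,:2]),rect(W[m][:,:2]),np.median(W[m][:,2]))
E
```

```text
stone 6260 (array([558.5, 119.7]), array([147.9,  49.6]), -0.105) (array([559. , 119.6]), array([149.,  50.]), -0.105) 33.226861111894685
traydark 4848 (array([558.1, 117.7]), array([182.6,  88.2]), -0.103) (array([559.1, 117.2]), array([185.5,  89.9]), -0.101) 3.8424591254322635
```

The stone (pixel 280,182) lies inside the tray with rim visible all round, 2 mm off centre. Next is the slip, then the gouge.

```bash
python3 - <<'E'
from r import *
ctrl.move_ptp(np.array([440,-335,200.]),Rz(SLIP[2]+np.pi))
pick((440.5,-335.3),SLIP[2]+np.pi,26.5,hz=160,open_=65,force=40)
S=(558.7,119.2)
place(S,-0.104+np.pi,61,160,60,thr=6)
snap("side","s2")
g=GC-20*np.array([np.cos(GY),np.sin(GY)])
ctrl.move_ptp(np.array([*g,220.]),Rz(GY)); ctrl.hold(.2); snap("wrist","w2"); print(st())
f=np.load("pics/w2.npz");p=optics.camera_params("wrist");R,t=wrist_ext(p,dict(eef_rot=f['R'],eef_pos=f['t']))
W=world_map(p,f['d'],R,t); hsv=cv2.cvtColor(f['im'],cv2.COLOR_RGB2HSV)
near=(np.abs(W[...,:2]-GC).max(-1)<95)&(f['d']>0)&(W[...,2]<45)&(W[...,2]>5)
n,l,s,_=cv2.connectedComponentsWithStats(near.astype(np.uint8)); m=l==1+np.argmax(s[1:,4]); y,x=np.nonzero(m)
P=on_plane(p,np.c_[x,y],12,R,t);print(m.sum(),rect(P[:,:2]),rect(W[m][:,:2]))
near=(np.abs(W[...,:2]-S).max(-1)<90)&(f['d']>0)
for lo,hi,z in((41,60,48),(28,40,34)):
    m=near&(W[...,2]>lo)&(W[...,2]<hi)
    if m.sum()>50:
        n,l,s,_=cv2.connectedComponentsWithStats(m.astype(np.uint8)); m=l==1+np.argmax(s[1:,4]); y,x=np.nonzero(m)
        print(m.sum(),rect(on_plane(p,np.c_[x,y],z,R,t)[:,:2]))
E
```

```text
hit False {'t': 15.32, 'p': array([ 441. , -335.8,   27.3]), 'F': array([-0.2,  0. , -0.7]), 'w': 65.0}
grip {'t': 15.7, 'p': array([ 441.1, -335.9,   27.3]), 'F': array([-0.2, -0.3,  3.7]), 'w': 35.0}
up {'t': 16.97, 'p': array([ 439.9, -334.7,  158.9]), 'F': array([ 0.2, -0.5, -1.4]), 'w': 35.1}
contact True {'t': 20.37, 'p': array([558.8, 119.2,  61.3]), 'F': array([-1. , -0.2,  5.1]), 'w': 34.9}
rel {'t': 20.73, 'p': array([557.6, 119.2,  60.1]), 'F': array([ 0.3, -0.3,  0.5]), 'w': 60.0}
{'t': 23.38, 'p': array([617.9, 305.2, 219.9]), 'F': array([ 0.3, -0.3, -0. ]), 'w': 60.2}
2792 (array([614. , 324.6]), array([150.4,  29.7]), -1.351) (array([613.4, 326.1]), array([147.2,  29.5]), -1.346)
595 (array([586.1, 122.3]), array([38.9, 29.6]), 1.478)
1149 (array([602.7, 122.5]), array([63.1, 44.6]), -0.097)
```

View pics/w2.png

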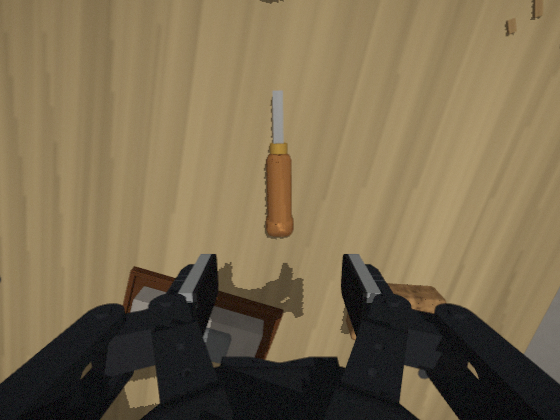

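View pics/s2.png

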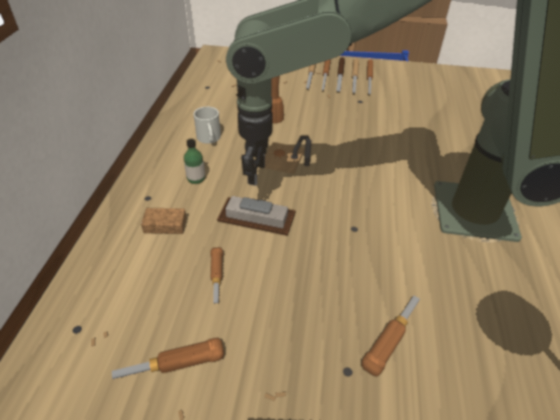

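The side view shows the slip on the stone at (257,205). The wrist view confirms the gouge at (280,165). Next is the gouge.

```bash
python3 - <<'E'
from r import *
g=np.array([614,325.2])-20*np.array([np.cos(GY),np.sin(GY)])
pick(g,GY,28,hz=150,open_=60,force=40)
cx=np.array([np.cos(CY),np.sin(CY)]);cy=np.array([-cx[1],cx[0]])
G=CARV+92*cx-20*cy; print(G)
place(G,CY+np.pi/2,29,170,38,down=3,thr=5)
ctrl.move_ptp(np.array([590,-130,290.]),Rz(CY+np.pi)); ctrl.hold(.2); snap("wrist","w3"); snap("top","t3"); print(st())
f=np.load("pics/w3.npz");p=optics.camera_params("wrist");R,t=wrist_ext(p,dict(eef_rot=f['R'],eef_pos=f['t']))
W=world_map(p,f['d'],R,t); Q=(W[...,:2]-CARV)@np.c_[cx,cy]
for nm,m,z in (("gouge",(Q[...,0]>62)&(Q[...,0]<125)&(abs(Q[...,1])<110)&(W[...,2]>6)&(W[...,2]<40),12),("board",(abs(Q)<80).all(-1)&(Q[...,0]<62)&(W[...,2]>11)&(W[...,2]<23),18)):
    n,l,s,_=cv2.connectedComponentsWithStats((m&(f['d']>0)).astype(np.uint8)); m=l==1+np.argmax(s[1:,4]); y,x=np.nonzero(m)
    c,s,a=rect(on_plane(p,np.c_[x,y],z,R,t)[:,:2]); print(nm,c,s,a,(c-CARV)@np.c_[cx,cy],rect(W[m][:,:2]))
E
```

```text
hit False {'t': 25.34, 'p': array([619.2, 306. ,  29.1]), 'F': array([0.5, 0.2, 0.8]), 'w': 60.0}
grip {'t': 25.74, 'p': array([619. , 305.9,  28.8]), 'F': array([0.3, 0.2, 2.4]), 'w': 25.4}
up {'t': 26.91, 'p': array([617.5, 305.4, 148.6]), 'F': array([ 0.2,  0.2, -1.8]), 'w': 25.2}
[ 614.54504798 -160.14770646]
contact True {'t': 30.75, 'p': array([ 614.7, -160.2,   28.8]), 'F': array([-0.3, -0.5,  3.9]), 'w': 25.2}
rel {'t': 31.03, 'p': array([ 613.1, -159.5,   27.3]), 'F': array([ 0.2, -1.1, -0.7]), 'w': 37.8}
{'t': 34.04, 'p': array([ 589.9, -130.1,  289.6]), 'F': array([-0.1,  0.3, -0.5]), 'w': 37.9}
gouge [ 617.2 -140.2] [150.3  30.7] 1.422 [91.68443339  0.12113767] (array([ 616.4, -139.7]), array([149.3,  27.8]), 1.424)
board [ 528.4 -128. ] [109.1  97.9] 1.422 [ 2.05618151 -0.90670702] (array([ 528.5, -128. ]), array([109.9,  98.6]), 1.422)
```

View pics/w3.png

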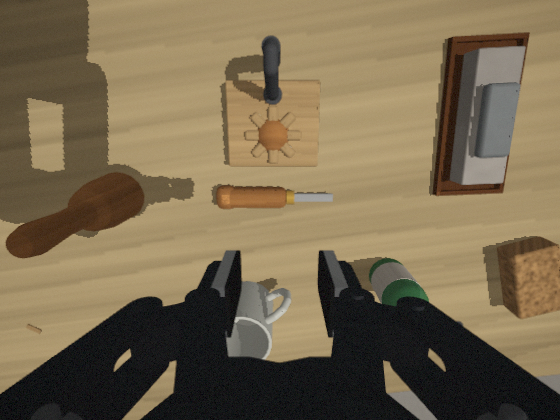

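The gouge at (272,197) lies parallel to the back edge and about 91 mm from the board centre. Next is the mallet.

```bash
python3 - <<'E'
from r import *
M=(587.7,-339.8); th=np.pi/2
ctrl.move_ptp(np.array([*M,290.]),Rz(th))
pick(M,th,139,hz=262,open_=70,force=60)
T=(544,-4.)
ctrl.move_l(np.array([*T,262.]),vel=200); print(st())
place(T,th,140,262,60,down=4,thr=6)
ctrl.move_l(np.array([450,-10,330.]),rot=Rz(th)); ctrl.hold(.3); snap("wrist","w4"); ctrl.set_joints([-1.29,.207,1.542,0,1.393,-.15]); snap("top","t4");snap("side","s4"); print(st())
E
```

```text
hit False {'t': 37.14, 'p': array([ 588.3, -340.2,  140.1]), 'F': array([ 0.1,  0.2, -0.9]), 'w': 69.8}
grip {'t': 37.61, 'p': array([ 588. , -340. ,  139.8]), 'F': array([-0.5,  0.6,  3.7]), 'w': 27.1}
up {'t': 38.78, 'p': array([ 587.1, -339.3,  260.4]), 'F': array([ 0.5,  0.5, -4.5]), 'w': 27.4}
{'t': 40.62, 'p': array([544.2,  -4.9, 262. ]), 'F': array([-0.2,  0.4, -3.3]), 'w': 27.3}
contact True {'t': 42.8, 'p': array([543.8,  -4. , 139.7]), 'F': array([-0.4,  0.5,  4.6]), 'w': 27.4}
rel {'t': 43.22, 'p': array([541.9,  -3.6, 137.6]), 'F': array([ 0.8,  0. , -0.6]), 'w': 59.9}
{'t': 47.78, 'p': array([ 241.4, -521.7,  256.1]), 'F': array([ 0.6,  0.7, -0.2]), 'w': 60.2}
```

View pics/t4.png

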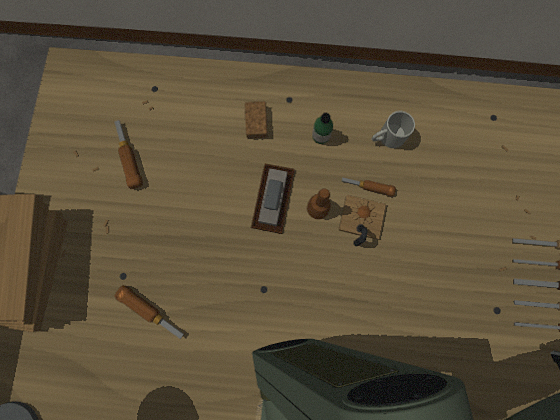

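View pics/s4.png

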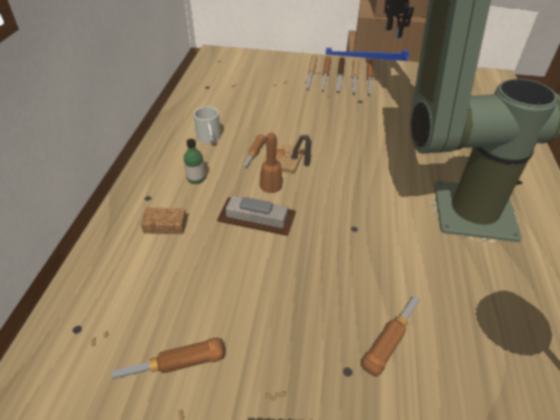

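The top view shows the mallet at (320,205) between the tray and the carving, and the slip at (274,194). Final measurements, with the slip's offset on the stone as the one to check closely.

```bash
python3 - <<'E'
from r import *
for n,nm in(("top","t4"),("side","s4"),("wrist","w4")):
    f=np.load(f"pics/{nm}.npz"); p=optics.camera_params(n)
    R,t=(p['R'],p['t']) if n!="wrist" else wrist_ext(p,dict(eef_rot=f['R'],eef_pos=f['t']))
    W=world_map(p,f['d'],R,t); ok=f['d']>0; zz=cv2.medianBlur(W[...,2].astype(np.float32),3)
    near=(abs(W[...,:2]-TRAY).max(-1)<105)&ok&(W[...,1]>60)
    for k,m,z in(("slip",near&(zz>41)&(zz<60),48),("stone+slip",near&(zz>24)&(zz<60),34)):
        if m.sum()<50: continue
        q,l,s,_=cv2.connectedComponentsWithStats(m.astype(np.uint8)); m=l==1+np.argmax(s[1:,4]); y,x=np.nonzero(m)
        print(nm,k,m.sum(),rect(on_plane(p,np.c_[x,y],z,R,t)[:,:2]),rect(W[m][:,:2]),np.median(W[m][:,2]).round(1))
    mm=ok&(abs(W[...,:2]-[544,-4]).max(-1)<50)
    for lo,hi in((15,50),(105,125),(130,150),(163,180)):
        q=W[mm&(zz>lo)&(zz<hi)]
        if len(q)>5: print(nm,'mallet',(lo,hi),q.mean(0).round(1),np.percentile(q,3,0).round(),np.percentile(q,97,0).round())
# bystanders: compare top images
a=np.load("pics/top0.npz")['im'].astype(int);b=np.load("pics/t4.npz")['im'].astype(int)
for k,(x0,y0,x1,y1) in dict(oil=(308,105,340,146),mug=(370,105,420,155),sander=(240,95,275,142)).items(): print(k,abs(a-b)[y0:y1,x0:x1].mean().round(2))
E
```

```text
t4 slip 392 (array([558.8, 120.6]), array([80.3, 35.9]), -0.093) (array([560.2, 120.9]), array([81.1, 36. ]), -0.11) 47.8
t4 stone+slip 1012 (array([557.2, 120.6]), array([151. ,  50.3]), -0.105) (array([558.3, 122. ]), array([151.3,  52.6]), -0.105) 35.9
t4 mallet (15, 50) [522.3   1.1  34.6] [513. -32.  17.] [547.  25.  50.]
t4 mallet (105, 125) [533.8  -2.8 112.6] [531. -15. 106.] [540.   7. 123.]
t4 mallet (130, 150) [532.5  -1.3 141.9] [529. -14. 132.] [539.   8. 150.]
t4 mallet (163, 180) [541.6  -4.9 169.6] [532. -15. 164.] [552.   5. 173.]
s4 slip 364 (array([561.7, 121.7]), array([80.3, 42.2]), -0.088) (array([562.3, 118.8]), array([80.4, 39.1]), -0.073) 49.3
s4 stone+slip 1037 (array([559.5, 119.4]), array([153.1,  66. ]), -0.102) (array([566.9, 117.2]), array([164.7,  61.1]), -0.164) 36.8
s4 mallet (15, 50) [541.1  14.6  33. ] [516.  -3.  17.] [571.  24.  50.]
s4 mallet (105, 125) [544.4   1.  115.4] [533.  -6. 105.] [557.   5. 125.]
s4 mallet (130, 150) [543.6   1.8 140.4] [532.  -7. 131.] [556.   8. 149.]
s4 mallet (163, 180) [544.8  -3.7 169.9] [534. -15. 163.] [556.   4. 174.]
w4 slip 2262 (array([558.3, 118.3]), array([78.7, 36.5]), -0.102) (array([559.8, 119.1]), array([79.8, 37.1]), -0.105) 46.7
w4 stone+slip 5680 (array([557.3, 118.3]), array([148.8,  51.1]), -0.107) (array([558.1, 119. ]), array([149.2,  51.2]), -0.107) 33.9
w4 mallet (15, 50) [525.9   6.6  35.8] [513. -27.  17.] [555.  23.  49.]
w4 mallet (105, 125) [535.3  -0.9 114.2] [531. -13. 106.] [546.   5. 125.]
w4 mallet (130, 150) [ 5.340e+02 -2.000e-01  1.406e+02] [529. -12. 131.] [545.   7. 150.]
w4 mallet (163, 180) [541.9  -6.2 168.3] [532. -17. 164.] [552.   4. 170.]
oil 3.81
mug 3.17
sander 3.35
```

View pics/w4.png

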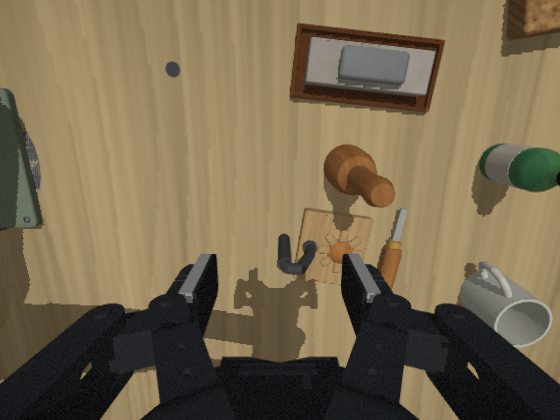

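All the checks agree, so I hand the job in.

```bash
python3 -c "
from plant import ctrl
print(ctrl.finish_job())"
```

```text
the job is handed in; nothing more can be done
None
```

All four things are placed and the job is handed in. The clock stood at about 48 s at my last reading before handing in. The system gave no verdict, so what follows rests on my own camera checks.

- **Stone:** it lies flat in the tray, about 2 mm off centre and in line within 0.01 rad. Its top measured 33–34 mm, against 34 expected.
- **Slip:** it lies on the stone within about 3 mm of centre and 0.03 rad in all three views. Its top measured 47–49 mm, against 48 expected.
- **Gouge:** it lies flat behind the carving, about 90–92 mm from the board centre, centred within 1–2 mm and parallel to the back edge.
- **Mallet:** it stands upright near (543, -5) mm. That is about 123–125 mm from both the carving and tray centres and within about 5 mm of the carving's y line.
- **Bystanders:** the oil bottle, mug and cork block look the same in the top pictures from before and after. I compared picture differences there and did not re-measure their positions.
- **Robot:** it went back to its start pose, clear of everything.

No check failed. The views disagreed by 2–4 mm, close to the stated 2 mm calibration and well inside every tolerance.

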